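Refit the spark filter cassette in a bench extractor

TASK

Refit the spark filter cassette in the extraction unit: hook its long tongue under the lip on the robot's side of the filter bay, push it in against the springs there and swing the other end down into the bay, then let the springs slide it back so that it lies flat on its seat, held under both lips, and let go. The lips are thin sheet metal, so feel your way and never force the cassette. Leave everything else on the bench where it is.

Things in the scene. Friction and masses are not known exactly. Their poses are not given: they have to be found in the camera images.
- extractor: fume-extraction unit fixed to the bench, grey sheet metal: casing 226 x 160 mm with a filter bay on top, and to its left (y from +82 to +202 mm) a fan section 100 mm high with a motor drum up to 142 mm. Origin: at bench height under the nominal centre of the bay; z up; x runs from the hook lip (robot's side) to the free lip
- seat (a point): nominal centre of the bay at seat height, 70 mm above the bench, axes as the extractor's. The bay (seat, lips, cheeks, springs) is a tray screwed in through slotted holes on a soft gasket: it really sits up to 5 mm off along x, 1 mm along y, 3 mm in height, not turned, and no reading shows this. Flat steel rim round it, solid from x = -114 to -44 and +70 to +112 mm; side cheeks 134 mm apart
- hook_lip (a point): nominal middle of the hook lip's tip, at its underside: x = -82 mm from the bay's centre, 7 mm above the seat (off by as much as the tray is). The lip is a flat steel sheet 3 mm thick right across the bay, running back 26 mm to a closed riser; the channel under it is open towards the bay
- spring_strip (a point): nominal place of the face of the spring strip in the channel under the hook lip, strip free: x = -89 mm from the bay's centre, at seat height (does not move with the strip, off by as much as the tray is). The strip (112 mm long, 6 mm high) yields towards -x with about 5 N at first touch and 0.8 N more per mm, and is hard up after 9 mm at about 12 N
- free_lip (a point): nominal middle of the free lip's tip, at its underside: x = +84 mm from the bay's centre, 6.5 mm above the seat (off by as much as the tray is). Sheet 3 mm thick (top 9.5 mm above the seat); the stop face behind it is at x = +90 mm. The bay's side cheeks rise 18 mm above the seat from x = -53 to +77 mm
- cassette: spark filter cassette, aluminium, 0.28 to 0.46 kg: flange plate 180 (x) x 130 (y) x 4 mm, with a raised frame with mesh on it (152 x 124 mm, top 16 mm above the underside). Origin: centre of the underside; z up. Black upright pull grip 10 mm thick (x), 48 mm long (y), its top 52 mm above the underside, centred at x = +40 mm
- tongue (a point): middle of the tongue's end edge, at the cassette's underside (x = -90 mm); axes as the cassette's. The tongue is the 20 mm of bare flange at the -x end, 4 mm thick, that goes under the hook lip: 8 mm deep when fitted, with the strip pressed in 1 mm; 14 to 16 mm deep while the other end passes the free lip
- free_edge (a point): middle of the cassette's other end edge, at the underside (x = +90 mm), where the bare flange is 8 mm wide. Fitted, it stands at the free lip's stop face, the lip overlapping it by 6 mm
- grip (a point): on the pull grip, x = +40 mm, 38 mm above the cassette's underside; axes as the cassette's. The fin is 10 mm thick along x and reaches 14 mm above and 20 mm below this point
- screwdriver: screwdriver lying between the cassette and the extractor; bystander
- flange: turned steel flange, 100 mm disc with hub, 26 mm high; bystander
- spanner: spanner lying on the bench; bystander
- flat_bar: flat steel bar 50 x 160 x 10 mm; bystander
- angle_offcut: offcut of angle steel 40 x 110 mm, 40 mm high; bystander
- paint_tin: open empty tin, 66 mm across and 80 mm high; bystander
Things that resemble listed ones, but are neither listed nor needed, are in the scene too. What is shaped like the cassette but orange or yellow is not meant.

How it is judged (in metres and radians):
On the way:
1. the tongue is under the hook lip (at least 1.5 mm in, wherever the tray sits) while the other end of the cassette is still raised (tilted more than 0.045 rad) (x of tongue in the frame of extractor between -0.107 and -0.0885 m and z of tongue in the frame of extractor between 0.064 and 0.0765 m and y of tongue in the frame of extractor between -0.008 and 0.008 m and angle between the z axis of cassette and the z axis of extractor, either way round above 0.045 rad), for 0.1 s.
At the end, for the whole second after the job is handed in: the cassette lies flat on the bay's seat (tilt under 0.015 rad; underside 65.5 to 74.5 mm above the bench, which covers the tray's height play), held under both lips: its origin within 7.5 mm of the bay's nominal centre along the bay and 5 mm across it (tray play included), at rest and released (x of cassette in the frame of extractor between -0.0075 and 0.0075 m and y of cassette in the frame of extractor between -0.005 and 0.005 m and z of cassette in the frame of extractor between 0.0655 and 0.0745 m and angle between the z axis of cassette and the z axis of extractor, either way round below 0.015 rad and linear speed of cassette below 0.01 m/s); the robot touches nothing.
It fails at once if the cassette is pressed against the extraction unit with more than 40 N (contact force between cassette and extractor above 40 N or contact force between cassette and bay above 40 N).
It fails at once if a bystander is moved by more than 25 mm (distance of any of screwdriver, flange, spanner, flat_bar, angle_offcut, paint_tin from where it was at the start of the episode above 0.025 m).
It also fails if it takes over 67 s, if anything falls off the work surface, if the arm or the gripper's body presses on something with over 40 N, if the wrist force passes 120 N, or if a joint passes its speed limit or range.

ROBOT

A 7-joint arm with a two-finger parallel gripper is mounted at the origin on the work surface. World frame = base frame: x ahead of the robot, y to its left, z up, the work surface at z = 0. Lengths are in mm, angles in rad, forces in N, time in s.
With the tool pointing down it reaches from about 425 to 875 mm from the base axis. Payload 8.4 kg.
Tool frame: the origin (TCP) lies on the mounting face of the last link; the fingertips stand 173 mm ahead of it and the grasp point (between the pads) lies 155 mm ahead of it (ctrl.tip_extent is the distance from the TCP to the fingertips, in mm); z points along the fingers, y is the direction in which the jaws open and shut (so a half turn about z gives the same grasp; the last joint's range is limited). The gripper opens to 85 mm and grips with 20 to 120 N. Pads are 22 mm wide; open, the fingers measure 114 mm over their backs; the gripper's body (76 mm by 85 mm) begins 54 mm behind the grasp point. The pads swing forward as they close: fully open they stand 13 mm farther back than shut.
Start: joints at [-0.099, 0.333, 0.04, 1.465, -0.013, 1.343, -0.059], TCP at [649.98, -0.013, 404.708] pointing down, gripper open.
Joint ranges: [-2.58, 2.58], [-0.38, 2.09], [-1.3, 1.39], [0.25, 2.4], [-1.5, 4.64], [0.08, 2.09], [-2.65, 2.65]. Speed limits (rad/s): [2.22, 2.22, 2.79, 2.79, 3.14, 3.14, 3.14].

INTERFACE

Orientations are given as a unit quaternion [x, y, z, w].
In Python, from cell import readout, grab_frame, get_calibration, job_done, ctrl gives the robot as it stands. The module is installed in compiled form; this text tells all that it offers.
- The arm moves only by the tool apply_moves, never from a script. Its arguments are lists of equal length, an entry for each row: "linear": the shift along the tool's x, y, z in m, a list of three; "angular": the turn, a rotation vector about the tool's x, y, z in rad, a list of three. A call has 1 to 8 rows; each row shifts and turns the commanded pose from where the row before left it, along the tool's axes as they then stand; what a row does not reach is not made up. A row lasts 1/10 s, in which the tool goes at most 50 mm and 8.59 degrees, less where a joint would pass 70% of its speed; a pose out of reach is approached as far as the arm can. A call with a gripper value outside its range is refused whole. "fingers" is the closure, from -1 (fully open) to 1 (shut), set as the call begins (left out, the last holds). The fingers move at their own pace and stop on an object; "force" is the grip in N (left out, the last holds). Time passes only in rows, so rows that do not move let the fingers close. It gives the time, the measured TCP pose, the force and the opening at its end, in the units of the state.
- readout.get_obs(): the state, without advancing time (a new reading comes with each control period).
- grab_frame(name): name is "scene" or "side" or "wrist"; returns the picture (384x512x3 uint8, blue, green, red); there is no depth.
- get_calibration(name): a dict with "mtx" (3x3 intrinsics, pixels), "eye" and "orientation" of the camera in the world. Camera axes: x right, y down, z forward; pixel columns grow to the right and rows downward; lengths in mm; the calibration is good to about 2 mm. The wrist camera is an equidistant fisheye: a pixel r from the principal point sees the ray r / f radians off the axis. A picture is of the moment at which its call begins: read the wrist's pose just before it. get_calibration takes no time and is no camera call; for the wrist camera it gives the pose at the moment of the call.
- job_done(): hands the job in, once; it reports no verdict.
The state is a dict: "t": time; "q": joint angles; "qd": joint speeds; "tau": joint torques, N m; "tcp_pos": TCP position; "tcp_rot": TCP orientation; "wrist_force": force on the tool from outside, world axes, zero at the start; "wrist_torque": the same for the moment, N m; "width": finger opening in mm.
Only numpy, scipy, OpenCV 4.12 (cv2) and the standard library are available. Lean on these libraries where they do the work, as an engineer would, in place of code of your own. Each camera call takes 0.05 s, during which the arm holds its last target.

## Working session

There is one attempt and no reset: what is moved stays moved. The work goes in short steps, Python scripts to look and compute and a tool call to move; the robot and the scene stay as the last step left them, time stands still between calls to the robot, and variables do not carry over. Pictures are saved under pics/ and viewed, and the job is handed in when it is done.

Besides the shell and the picture viewer there is one more tool, called after "Emit:" as a command line: name --argument value ..., lists and objects as JSON in quotes. apply_moves: Moves the arm, as the interface text tells. Its arguments: {"type":"object","properties":{"linear":{"type":"array"},"angular":{"type":"array"},"fingers":{"type":"number"},"force":{"type":"number"}},"required":["linear","angular"]}

```bash
mkdir -p pics; python3 - <<'E'
from cell import readout, grab_frame, get_calibration, ctrl
import cv2
print(readout.get_obs()); print(ctrl.tip_extent)
for n in ["scene","side","wrist"]:
    c=get_calibration(n); print(n,c)
    cv2.imwrite(f"pics/{n}0.png",grab_frame(n))
E
```

```text
{'t': 0.0, 'q': array([-0.09920784,  0.33390346,  0.03986267,  1.46623363, -0.01339361,
        1.34331078, -0.05852139]), 'qd': array([-7.81627778e-04,  3.24650571e-04, -1.91191304e-05, -9.40447442e-04,
       -4.12683329e-04, -9.15104000e-04,  8.78285167e-04]), 'tau': array([ 4.63630895e-04, -6.58554840e+01,  1.36586554e+00, -4.05554795e+01,
        1.68904377e-02,  1.27170872e-02, -1.99809978e-05]), 'tcp_pos': array([6.49832526e+02, 1.24004857e-03, 4.03844132e+02]), 'tcp_rot': array([ 7.07113034e-01,  7.07100081e-01, -5.99637451e-04, -5.21539055e-04]), 'wrist_force': array([ 0.73257881, -0.30726664,  0.51210782]), 'wrist_torque': array([-0.0083186 , -0.00722068, -0.02341216]), 'width': 85.44861255809747}
173.4
scene {'mtx': array([[414.85129387,   0.        , 248.8843844 ],
       [  0.        , 414.85129387, 195.70725161],
       [  0.        ,   0.        ,   1.        ]]), 'eye': array([1263.0228059 ,  327.39361346, 1085.50254847]), 'orientation': array([ 0.50595678,  0.79381302, -0.28827188, -0.17540795])}
side {'mtx': array([[435.89661568,   0.        , 258.56615106],
       [  0.        , 435.89661568, 194.33214235],
       [  0.        ,   0.        ,   1.        ]]), 'eye': array([-312.23751221, -882.9914049 ,  823.62715839]), 'orientation': array([ 0.81070569, -0.32137239,  0.18343789, -0.45368118])}
wrist {'mtx': array([[297.31863964,   0.        , 254.6465252 ],
       [  0.        , 297.31863964, 186.5070992 ],
       [  0.        ,   0.        ,   1.        ]]), 'eye': array([650.60104621,  74.60211266, 373.88542742]), 'orientation': array([ 9.88725080e-01,  1.27512048e-04, -2.05362969e-04,  1.49741970e-01])}
```

View pics/scene0.png

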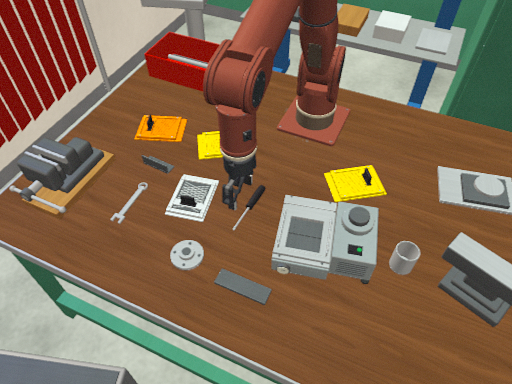

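View pics/side0.png

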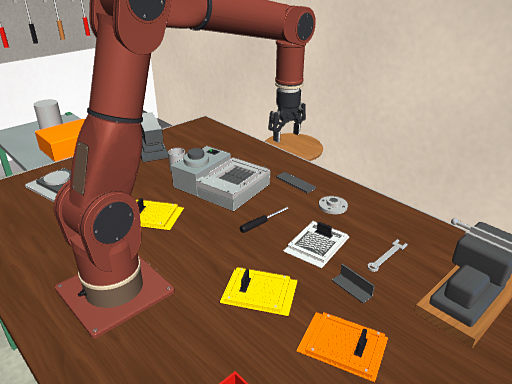

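View pics/wrist0.png

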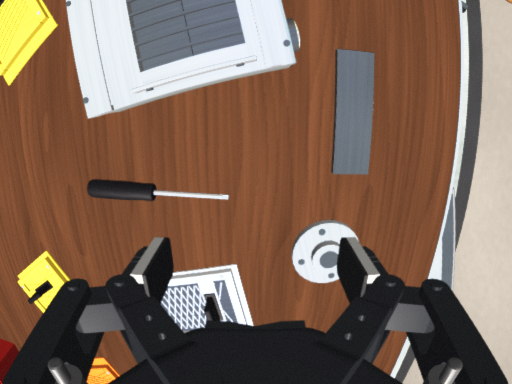

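Candidates: silver/white cassette at scene (192,197) / side (318,243) / wrist (205,300). Lookalikes are yellow at scene (210,145) and (355,183), and orange at (160,128). Only the silver one, with a black grip and mesh, fits. I'll write helpers and enlarge the crops.

```bash
cat > h.py <<'E'
import numpy as np, cv2
from scipy.spatial.transform import Rotation as R
from cell import readout, grab_frame, get_calibration
import pickle
def snap(n,tag):
    o=readout.get_obs(); c=get_calibration(n); im=grab_frame(n)
    cv2.imwrite(f"pics/{tag}.png",im); pickle.dump((n,c,im,o),open(f"pics/{tag}.pkl","wb")); return im,c,o
def load(tag): return pickle.load(open(f"pics/{tag}.pkl","rb"))
def ray(n,c,u,v):
    K=c["mtx"]; x=(u-K[0,2])/K[0,0]; y=(v-K[1,2])/K[1,1]
    if n=="wrist":
        r=np.hypot(x,y); d=np.array([x/r*np.sin(r),y/r*np.sin(r),np.cos(r)]) if r>1e-9 else np.array([0,0,1.])
    else: d=np.array([x,y,1.]); d/=np.linalg.norm(d)
    return R.from_quat(c["orientation"]).apply(d)
def onz(n,c,u,v,z):
    d=ray(n,c,u,v); e=c["eye"]; return e+d*(z-e[2])/d[2]
def proj(n,c,P):
    p=R.from_quat(c["orientation"]).inv().apply(np.atleast_2d(P)-c["eye"]); K=c["mtx"]
    if n=="wrist":
        th=np.arctan2(np.hypot(p[:,0],p[:,1]),p[:,2]); ph=np.arctan2(p[:,1],p[:,0])
        return np.c_[K[0,2]+K[0,0]*th*np.cos(ph),K[1,2]+K[1,1]*th*np.sin(ph)]
    return np.c_[K[0,2]+K[0,0]*p[:,0]/p[:,2],K[1,2]+K[1,1]*p[:,1]/p[:,2]]
def tri(rays):
    A=0;b=0
    for n,c,u,v in rays:
        d=ray(n,c,u,v);M=np.eye(3)-np.outer(d,d);A=A+M;b=b+M@c["eye"]
    return np.linalg.solve(A,b)
def crop(tag,x0,y0,x1,y1,s,out):
    im=cv2.imread(f"pics/{tag}.png")[y0:y1,x0:x1]
    cv2.imwrite(f"pics/{out}.png",cv2.resize(im,None,fx=s,fy=s,interpolation=cv2.INTER_CUBIC))
E
python3 - <<'E'
from h import *
import shutil
o=readout.get_obs()
for n in ["scene","side","wrist"]:
    c=get_calibration(n); pickle.dump((n,c,cv2.imread(f"pics/{n}0.png"),o),open(f"pics/{n}0.pkl","wb"))
n,c,_,_=load("scene0")
for name,u,v,z in [("cass",192,197,10),("grip",187,200,30),("ext bay",305,236,70),("ext c1",283,198,70),("ext c3",330,275,70)]:
    print(name,onz(n,c,u,v,z).round(0))
n,c,_,_=load("wrist0")
for name,u,v,z in [("cass",205,300,10),("baymesh",190,33,70)]: print(name,onz(n,c,u,v,z).round(0))
crop("scene0",140,160,400,300,3,"sc")
E
```

```text
cass [ 554. -234.   10.]
grip [ 585. -232.   30.]
ext bay [583. 174.  70.]
ext c1 [477.  61.  70.]
ext c3 [675. 280.  70.]
cass [ 573. -223.   10.]
baymesh [585. 144.  70.]
```

View pics/sc.png

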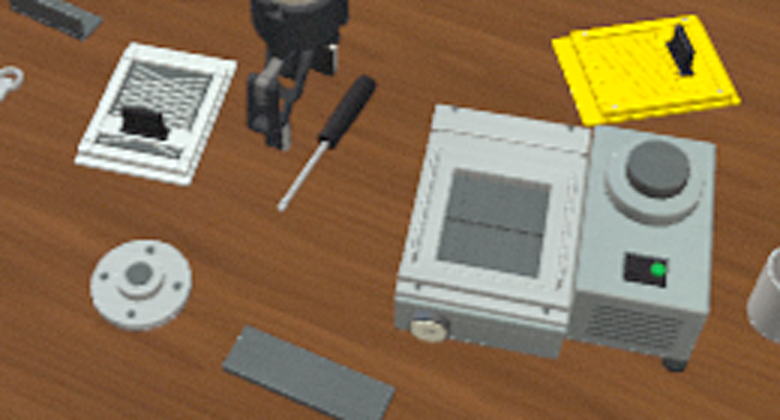

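Emit:
apply_moves --linear '[[0.03,-0.02,0],[0.04,-0.03,0],[0.02,-0.02,0],[0,0,0],[0,0,0]]' --angular '[[0,0,0],[0,0,0],[0,0,0],[0,0,0],[0,0,0]]'

```text
t: 0.65
tcp_pos: [579.7, 90.3, 404.8]
tcp_rot: [0.707, 0.708, -0.0, 0.0]
wrist_force: [0.4, -0.5, 0.7]
width: 85.3
```

```bash
python3 - <<'E'
from h import *
im,c,o=snap("wrist","w1"); print(o["t"],o["tcp_pos"],o["tcp_rot"],c["eye"],c["orientation"],ray("wrist",c,256,192),o["wrist_force"])
crop("w1",100,0,400,240,2.6,"w1c")
E
```

```text
0.65 [579.68455234  90.34733296 404.81676877] [ 7.06690023e-01  7.07523281e-01 -1.34647008e-05  1.30517116e-04] [580.41696426 164.95292684 374.77170356] [9.88715856e-01 5.97922547e-04 6.86334927e-04 1.49800289e-01] [ 0.00610607 -0.31380365 -0.94946827] [ 0.43555957 -0.47734299  0.71559732]
```

View pics/w1.png

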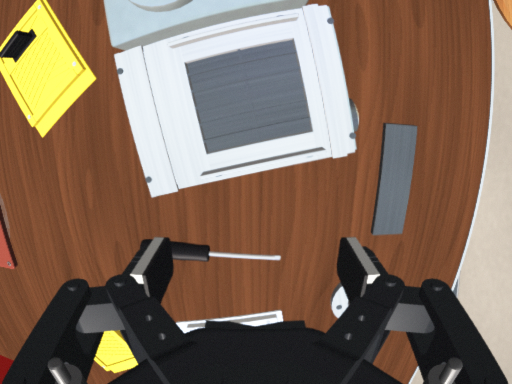

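View pics/w1c.png

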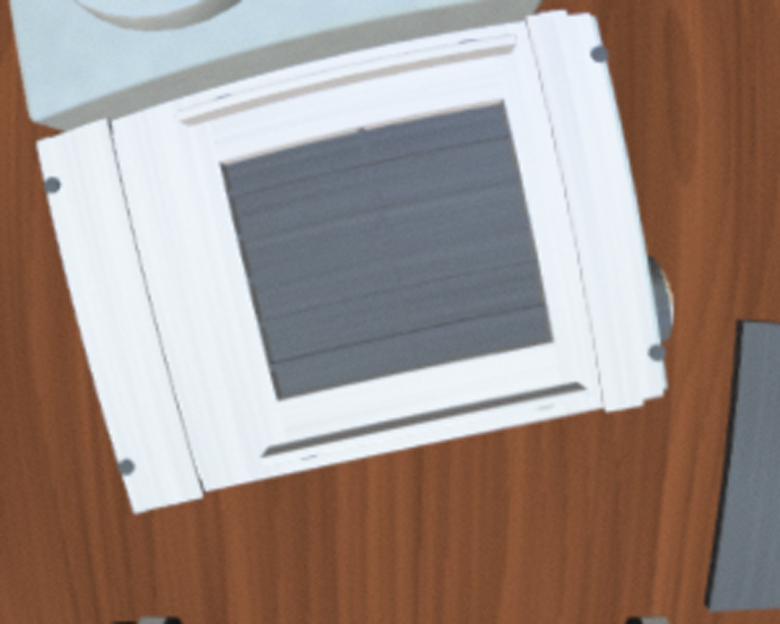

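Wrist view: extractor bay. In the crop, the hook lip tip edge runs (110,120)-(205,490) and the free lip tip edge (527,20)-(605,410). Cheeks are at the top (180,120)-(515,45) and bottom (265,450)-(585,385). Next I'll take a second view with a different baseline, then view the cassette.

Emit:
apply_moves --linear '[[-0.04,0.01,0],[-0.05,0.02,0],[-0.02,0.02,0],[0,0,0],[0,0,0]]' --angular '[[0,0,0],[0,0,0],[0,0,0],[0,0,0],[0,0,0]]'

```text
t: 1.2
tcp_pos: [629.1, -18.2, 404.0]
tcp_rot: [0.708, 0.706, -0.001, -0.0]
wrist_force: [0.2, 0.1, -0.2]
width: 85.5
```

```bash
python3 - <<'E'
from h import *
im,c,o=snap("wrist","w2"); print(o["t"],o["tcp_pos"],c["eye"])
E
```

```text
1.2 [629.06265501 -18.21622863 403.96668332] [630.06938225  56.39650103 373.92482   ]
```

Emit:
apply_moves --linear '[[-0.05,-0.01,0],[-0.05,0,0],[-0.05,0,0],[-0.05,0,0],[-0.05,0,0],[-0.05,0,0],[0,0,0],[0,0,0]]' --angular '[[0,0,0],[0,0,0],[0,0,0],[0,0,0],[0,0,0],[0,0,0],[0,0,0],[0,0,0]]'

```text
t: 2.05
tcp_pos: [618.4, -316.2, 404.3]
tcp_rot: [0.708, 0.706, -0.0, -0.0]
wrist_force: [0.4, 0.9, 0.2]
width: 85.3
```

```bash
python3 - <<'E'
from h import *
im,c,o=snap("wrist","w3"); print(o["t"],o["tcp_pos"],c["eye"])
crop("w2",100,0,400,200,2.6,"w2c")
E
```

```text
2.05 [ 618.41942256 -316.23820109  404.3413598 ] [ 619.33281226 -241.61982674  374.31560217]
```

View pics/w2c.png

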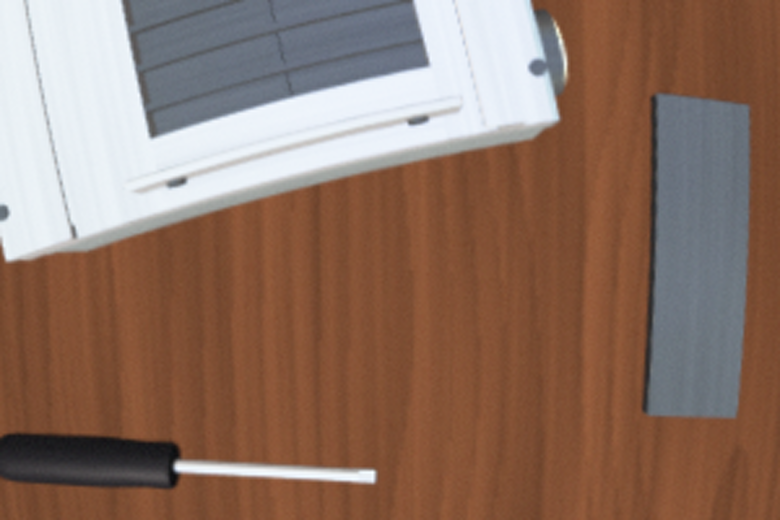

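View pics/w3.png

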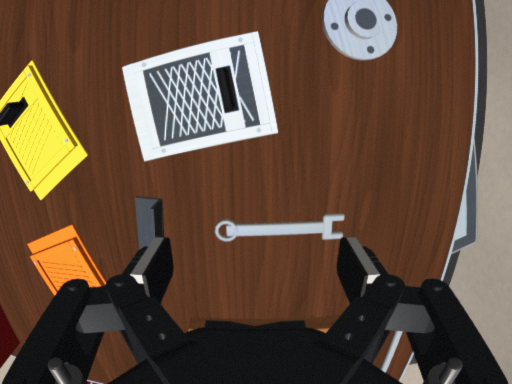

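```bash
python3 - <<'E'
from h import *
crop("w3",110,20,290,170,4.3,"w3c")
E
```

```text
(no output)
```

View pics/w3c.png

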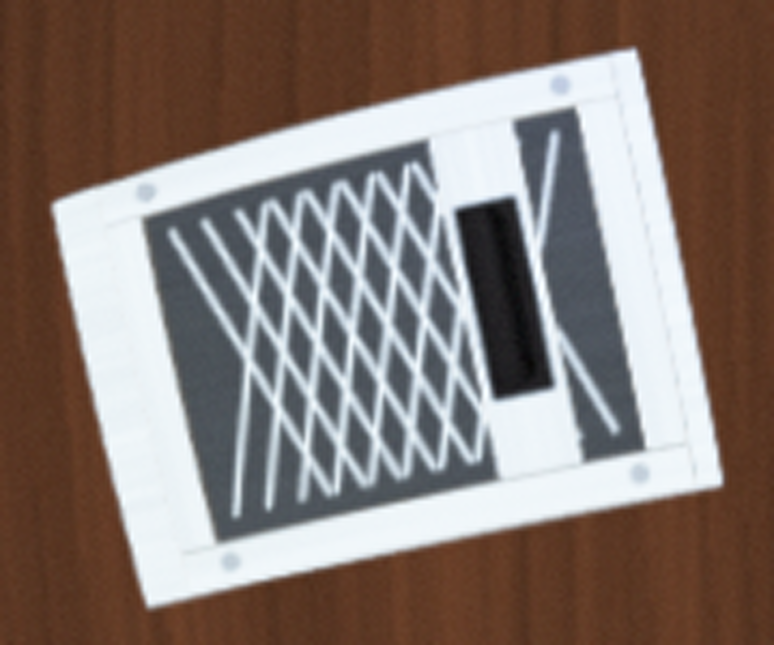

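Crop confirmed: a silver flanged cassette with white frame, mesh and black fin. The wide bare tongue is on the left (the robot's side) and the fin is near the right end. Corners in crop px: (52,202), (148,607), (635,48), (722,486).

```bash
python3 - <<'E'
from h import *
n,c,_,_=load("w3")
f=lambda p,z,s,ox,oy,n=n,c=c: onz(n,c,p[0]/s+ox,p[1]/s+oy,z)[:2]
P=[f(p,4,4.3,110,20) for p in [(52,202),(148,607),(722,486),(635,48)]]  # LT LB RB RT
P=np.array(P); print(P.round(1)); d=np.linalg.norm(P-np.roll(P,-1,0),axis=1); print("sides LT-LB,LB-RB,RB-RT,RT-LT",d.round(1))
M=np.array([[-90,65],[-90,-65],[90,-65],[90,65]])
def fit(M,P):
    m,p=M.mean(0),P.mean(0);H=(M-m).T@(P-p);a=np.arctan2(H[0,1]-H[1,0],H[0,0]+H[1,1])
    Rm=np.array([[np.cos(a),-np.sin(a)],[np.sin(a),np.cos(a)]]);t=p-Rm@m
    print("yaw",a.round(4),"t",t.round(1),"res",(P-(M@Rm.T+t)).round(1).tolist());return a,t
fit(M,P)
g=[f(p,52,4.3,110,20) for p in [(455,210),(517,198),(553,385),(493,397)]]; print("grip",np.round(g,1),np.mean(g,0))
n,c,_,_=load("w1")
f=lambda p,z: onz(n,c,p[0]/2.6+100,p[1]/2.6,z)[:2]
hk=np.array([f((110,120),80),f((205,490),80)]);fr=np.array([f((527,20),79.5),f((605,410),79.5)])
for nm,L in(("hook",hk),("free",fr)): 
    v=L[0]-L[1];print(nm,L.round(1).tolist(),"len",np.linalg.norm(v).round(1),"yaw",(np.arctan2(v[1],v[0])-np.pi/2).round(4))
for z in (70,80):
    Q=np.array([f(p,z) for p in [(38,140),(133,513),(665,392),(597,15)]]);print(z,Q.round(1).tolist(),np.linalg.norm(Q-np.roll(Q,-1,0),axis=1).round(1))
    fit(np.array([[-113,80],[-113,-80],[113,-80],[113,80]]),Q)
v=hk[0]-hk[1];v/=np.linalg.norm(v);nx=np.array([v[1],-v[0]])
print("lip gap",(fr-hk[0])@nx)
E
```

```text
[[ 447.  -193.1]
 [ 472.4 -320.6]
 [ 648.5 -286.3]
 [ 623.3 -157.9]]
sides LT-LB,LB-RB,RB-RT,RT-LT [130.1 179.4 130.8 179.8]
yaw 0.1948 t [ 547.8 -239.5] res [[0.1, 0.1], [0.3, 0.0], [-0.2, -0.5], [-0.2, 0.4]]
grip [[ 578.1 -209.9]
 [ 593.6 -207.3]
 [ 602.2 -254.8]
 [ 587.1 -257.6]] [ 590.25426641 -232.43314631]
hook [[466.6, 222.7], [500.3, 71.3]] len 155.1 yaw 0.2193
free [[628.1, 258.2], [661.7, 104.7]] len 157.1 yaw 0.2159
70 [[429.6, 220.2], [463.8, 57.5], [690.1, 111.0], [658.0, 265.9]] [166.2 232.6 158.2 233. ]
yaw 0.2118 t [560.4 163.6] res [[-3.5, 2.1], [-3.0, -4.2], [2.5, 1.8], [4.0, 0.3]]
80 [[434.5, 218.3], [467.6, 61.0], [686.5, 112.8], [655.5, 262.6]] [160.7 225.  153.  225.3]
yaw 0.2118 t [561.  163.7] res [[0.8, 0.2], [0.2, -0.7], [-1.8, 3.5], [0.8, -3.1]]
lip gap [165.33459286 164.80847166]
```

```bash
python3 - <<'E'
from h import *
crop("w1",110,30,250,200,4,"a");crop("w1",200,0,360,170,4,"b")
for f in "ab":
    im=cv2.imread(f"pics/{f}.png").astype(float); im=np.clip((im-150)*2.4,0,255); cv2.imwrite(f"pics/{f}.png",im)
E
```

```text
[ WARN:0@0.763] global loadsave.cpp:1063 imwrite_ Unsupported depth image for selected encoder is fallbacked to CV_8U.
```

View pics/a.png

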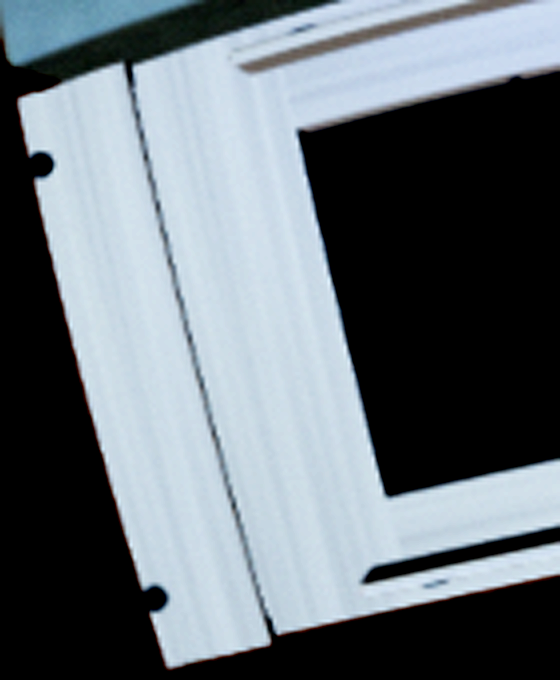

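View pics/b.png

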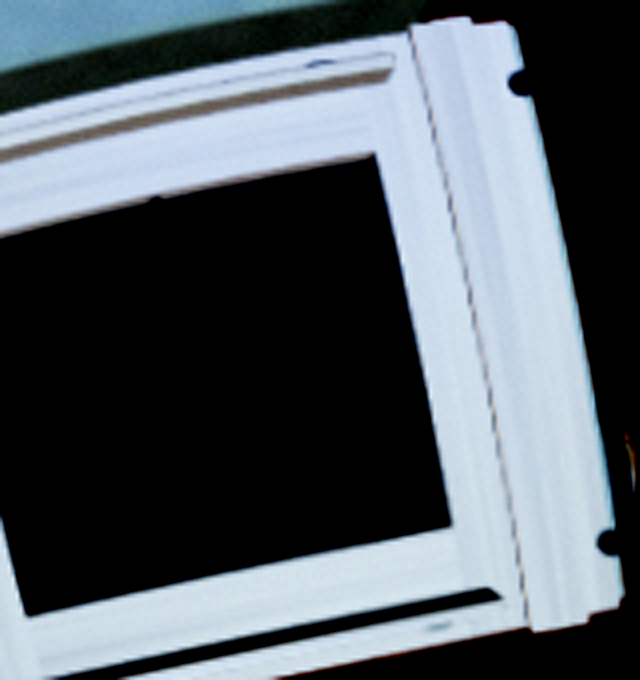

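```bash
python3 - <<'E'
from h import *
n,c,_,_=load("w1")
A=lambda p,z: onz(n,c,p[0]/4+110,p[1]/4+30,z)[:2]
B=lambda p,z: onz(n,c,p[0]/4+200,p[1]/4,z)[:2]
psi=0.216
ex=np.array([np.cos(psi),np.sin(psi)]);ey=np.array([-ex[1],ex[0]])
def show(nm,pts):
    pts=np.array(pts);v=pts[0]-pts[-1];print(nm,"x'",(pts@ex).round(1),"y'",(pts@ey).round(1),"len",np.linalg.norm(v).round(1))
    return pts
hk=show("hook80",[A(p,80) for p in[(128,68),(200,378),(272,640)]])
fr=show("free79.5",[B(p,79.5) for p in[(412,30),(475,320),(525,628)]])
show("casing left 80",[A(p,80) for p in[(20,97),(98,435),(168,668)]])
show("casing right 79.5",[B(p,79.5) for p in[(518,27),(565,235),(623,595)]])
show("casing right 70",[B(p,70) for p in[(518,27),(565,235),(623,595)]])
show("-y edge 70",[A((275,632),70),B((525,628),70)])
show("cheek+ top88",[A((232,60),88),B((392,70),88)])
show("cheek+ foot70",[A((250,72),70),B((390,80),70)])
show("cheek- foot",[A((375,570),70),B((490,588),70)])
show("cheek- top",[A((365,582),88),B((500,598),88)])
show("mesh win",[A((302,130),70),A((386,496),70),B((452,525),70),B((375,153),70)])
for L in(hk,fr): 
    q=np.polyfit(L@ey,L@ex,1);print("yaw corr",-q[0])
E
```

```text
hook80 x' [502.9 502.8 502.5] y' [116.7  32.7 -39.1] len 155.8
free79.5 x' [669.1 668.5 667.4] y' [117.7  41.4 -38.5] len 156.3
casing left 80 x' [471.6 470.8 470.9] y' [119.5  25.7 -40.5] len 160.0
casing right 79.5 x' [696.3 696.  695.2] y' [115.1  59.2 -35. ] len 150.1
casing right 70 x' [699.3 699.1 698.2] y' [117.6  59.9 -37.3] len 154.9
-y edge 70 x' [500.7 669.5] y' [-39.6 -40.9] len 168.8
cheek+ top88 x' [532.2 660. ] y' [108.  105.9] len 127.8
cheek+ foot70 x' [531.8 662.5] y' [107.8 107.6] len 130.7
cheek- foot x' [532.7 661.7] y' [-28.8 -28.3] len 129.0
cheek- top x' [533.5 660.3] y' [-27.4 -27.5] len 126.8
mesh win x' [541.8 540.7 654.5 654.4] y' [ 88.7 -10.   -9.9  88.8] len 112.6
yaw corr -0.0025063647773354773
yaw corr -0.011445046793871178
```

Bay centre by camera: ≈(562.5, 163.9), yaw ≈0.212. Cassette centre: (547.8, -239.5), yaw 0.195, grip at (587.0, -231.8). I'll move above the grip.

Emit:
apply_moves --linear '[[0.044,-0.016,0.02],[0.04,-0.0154,0.03],[0,0,0.03],[0,0,0.03],[0,0,0],[0,0,0]]' --angular '[[0,0,0],[0,0,0],[0,0,-0.1],[0,0,-0.095],[0,0,0],[0,0,0]]'

```text
t: 2.7
tcp_pos: [588.8, -232.6, 297.1]
tcp_rot: [0.635, 0.772, 0.0, -0.0]
wrist_force: [0.5, 0.5, 0.8]
width: 85.2
```

```bash
python3 - <<'E'
from h import *
im,c,o=snap("wrist","w4"); print(o["t"],o["tcp_pos"],R.from_quat(o["tcp_rot"]).as_matrix().round(4))
n=np.array
g=n([587.05,-231.75,195]);print(R.from_quat(o["tcp_rot"]).inv().apply(g-o["tcp_pos"]))
print(proj("wrist",c,[[587.05,-231.75,52]]))
E
```

```text
2.7 [ 588.75922734 -232.57858602  297.11331931] [[-1.931e-01  9.812e-01 -1.000e-04]
 [ 9.812e-01  1.931e-01  6.000e-04]
 [ 6.000e-04  0.000e+00 -1.000e+00]]
[  1.08023544  -1.51902087 102.11397387]
[[251.60863758 194.92851166]]
```

View pics/w4.png

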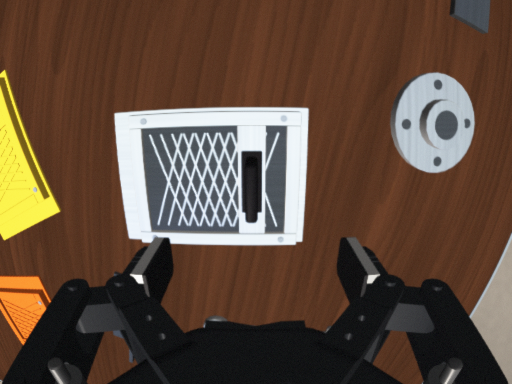

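The grip is centred between the fingers at about (252,190). Descending.

Emit:
apply_moves --linear '[[0.001,-0.0015,0.03],[0,0,0.03],[0,0,0.025],[0,0,0.017],[0,0,0],[0,0,0]]' --angular '[[0,0,0],[0,0,0],[0,0,0],[0,0,0],[0,0,0],[0,0,0]]'

```text
t: 3.35
tcp_pos: [587.5, -233.5, 196.2]
tcp_rot: [0.635, 0.772, 0.0, 0.001]
wrist_force: [0.0, 0.2, -0.7]
width: 85.4
```

Emit:
apply_moves --linear '[[0,0,0],[0,0,0],[0,0,0],[0,0,0],[0,0,0],[0,0,0],[0,0,0],[0,0,0]]' --angular '[[0,0,0],[0,0,0],[0,0,0],[0,0,0],[0,0,0],[0,0,0],[0,0,0],[0,0,0]]' --fingers 1 --force 80

```text
t: 4.15
tcp_pos: [586.7, -233.4, 194.7]
tcp_rot: [0.635, 0.773, 0.0, 0.0]
wrist_force: [-1.8, -0.5, 5.5]
width: 9.0
```

Emit:
apply_moves --linear '[[0,0,-0.02],[0,0,-0.03],[0,0,-0.04],[0,0,-0.04],[0,0,-0.03],[0,0,0],[0,0,0]]' --angular '[[0,0,0],[0,0,0],[0,0,0],[0,0,0],[0,0,0],[0,0,0],[0,0,0]]'

```text
t: 4.85
tcp_pos: [586.5, -233.2, 353.8]
tcp_rot: [0.635, 0.773, -0.0, -0.0]
wrist_force: [-0.5, 0.1, -3.9]
width: 8.8
```

```bash
python3 - <<'E'
from h import *
for i in range(2):
    im,c,o=snap("wrist","w5"); print(o["t"],o["tcp_pos"],o["wrist_force"],o["wrist_torque"],o["width"],R.from_quat(o["tcp_rot"]).as_matrix().round(4).tolist())
snap("side","s5")
E
```

```text
4.85 [ 586.45186184 -233.2324785   353.78919402] [-0.50561859  0.14666565 -3.93829244] [ 0.08799265 -0.086596   -0.06921834] 8.809908418379964 [[-0.1938, 0.981, -0.0003], [0.981, 0.1938, 0.0002], [0.0002, -0.0003, -1.0]]
4.9 [ 586.16484126 -233.11107493  352.59589459] [-0.41456485 -0.24038658 -3.91758042] [ 0.00090411 -0.10893937  0.03022923] 8.59234673367578 [[-0.1938, 0.981, -0.0024], [0.981, 0.1938, 0.0008], [0.0012, -0.0023, -1.0]]
```

View pics/w5.png

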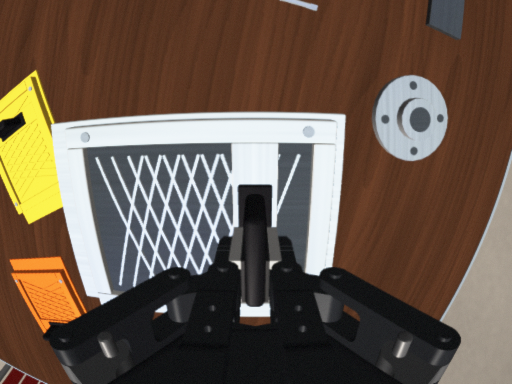

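View pics/s5.png

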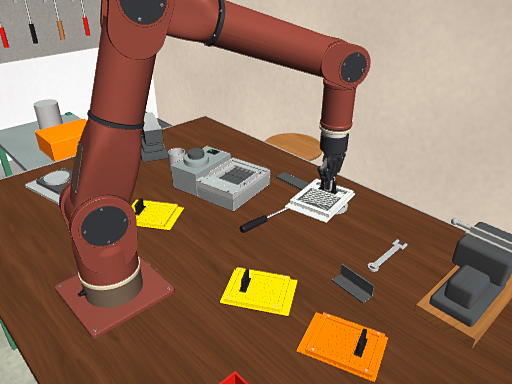

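```bash
python3 - <<'E'
from h import *
crop("w5",40,100,360,310,2.4,"w5c")
E
```

```text
(no output)
```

View pics/w5c.png

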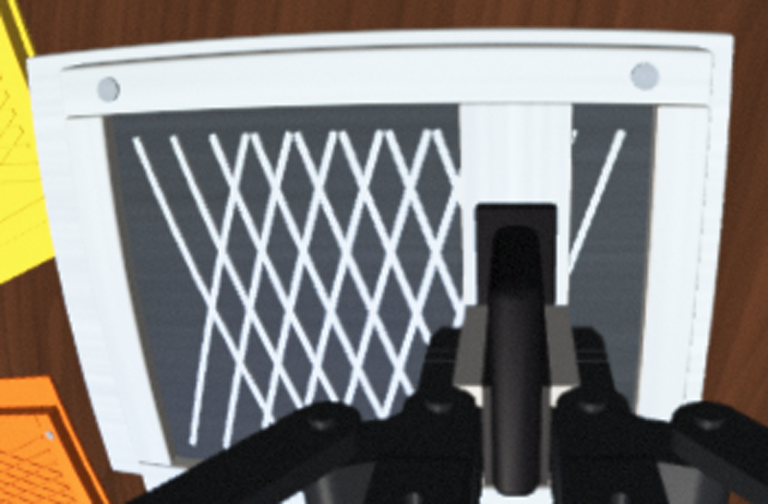

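```bash
python3 - <<'E'
from h import *
n,c,_,o=load("w5"); 
Rt=R.from_quat([0.6347,0.7727,0,0]);Rt=R.from_matrix([[-.1938,.981,0],[.981,.1938,0],[0,0,-1]])
for zb in (157.5,159.5):
  P=np.array([onz(n,c,u/2.4+40,v/2.4+100,zb+4) for u,v in[(28,58),(733,36),(113,470),(703,400)]])
  T=Rt.inv().apply(P-o["tcp_pos"]); print(T.round(1).tolist(),np.linalg.norm(P[0]-P[1]),np.linalg.norm(P[0]-P[2]))
  d=T[1]-T[0];print("yaw of +y edge vs tool y",np.arctan2(d[0],d[1]))
  d=T[0]-T[2];print("left edge vs tool x (y/x)",d[1]/d[0])
E
```

```text
[[66.4, -129.3, 191.1], [66.3, 50.7, 191.1], [-64.2, -129.8, 191.1], [-30.0, 51.5, 191.1]] 180.0060883779394 130.60521492642755
yaw of +y edge vs tool y -0.0006468068062955455
left edge vs tool x (y/x) 0.0036487190733570296
[[66.5, -127.7, 189.1], [66.4, 50.0, 189.1], [-62.5, -128.2, 189.1], [-28.7, 50.8, 189.1]] 177.77234136057226 128.98449747223813
yaw of +y edge vs tool y -0.0006468068062955601
left edge vs tool x (y/x) 0.003648719073356755
```

```bash
cat > g.py <<'E'
from h import *
BAY=np.array([562.5,163.9]); YAW=0.212; SEAT=70.
CT=np.array([1.1,-39.3,195.2])   # cassette origin in tool (tool axes x=cass y, y=cass x, z=-cass z), as cam sees it
B0=R.from_matrix([[0,1,0],[1,0,0],[0,0,-1]])
def target(tx,ty,tz,th,dyaw=0):
    """tongue pos in bay frame (z above seat) and tilt -> TCP pose"""
    Rt=R.from_euler("z",YAW+dyaw)*B0*R.from_rotvec([-th,0,0])
    tip=CT+[0,-90,0]
    w=np.r_[BAY,SEAT]+R.from_euler("z",YAW).apply([tx,ty,tz])
    return w-Rt.apply(tip),Rt
def obs(k=6):
    ps=[];rs=[];f=[];tq=[]
    for i in range(k):
        if i: grab_frame("side")
        o=readout.get_obs();ps.append(o["tcp_pos"]);rs.append(o["tcp_rot"]*np.sign(o["tcp_rot"][1]));f.append(o["wrist_force"]);tq.append(o["wrist_torque"])
    p=np.mean(ps,0);r=R.from_quat(np.mean(rs,0))
    E=R.from_euler("z",YAW)
    tipw=p+r.apply(CT+[0,-90,0]); tb=E.inv().apply(tipw-np.r_[BAY,SEAT])
    ax=E.inv()*r*B0.inv(); rv=ax.as_rotvec()
    print("t %.2f std"%o["t"],np.std(ps,0).round(2),"tcp",p.round(2),"tongue bay",tb.round(2),"rot(bay) rv",rv.round(4),"F bay",E.inv().apply(np.mean(f,0)).round(2),"T",E.inv().apply(np.mean(tq,0)).round(2),"w %.1f"%o["width"])
    return p,r
def delta(p,r,T):
    tp,tr=T; print("lin tool",(r.inv().apply(tp-p)).round(2),"ang",((r.inv()*tr).as_rotvec()).round(4))
E
python3 - <<'E'
from g import *
p,r=obs()
delta(p,r,target(-70,0,40,0.1))
print(target(-70,0,40,0.1)[0])
E
```

```text
t 5.25 std [0.15 0.09 0.55] tcp [ 586.36 -233.19  352.78] tongue bay [-189.93 -389.69   87.88] rot(bay) rv [ 0.0012  0.0023 -0.017 ] F bay [ 0.23  0.05 -3.4 ] T [-0.   -0.13 -0.02] w 9.0
lin tool [393.71  92.8   35.9 ] ang [-0.1023 -0.0003 -0.017 ]
[601.02115342 171.06587885 317.13327383]
```

Emit:
apply_moves --linear '[[0.03,0.008,0],[0.045,0.011,0],[0.045,0.011,0],[0.045,0.011,0],[0.045,0.011,0],[0.045,0.011,0],[0.045,0.011,0],[0.045,0.011,0]]' --angular '[[0,0,0],[0,0,0],[0,0,0],[0,0,0],[0,0,0],[0,0,0],[0,0,0],[0,0,0]]'

```text
t: 6.05
tcp_pos: [603.0, 123.3, 354.4]
tcp_rot: [0.635, 0.772, 0.0, 0.0]
wrist_force: [1.5, 0.3, -3.1]
width: 8.7
```

Emit:
apply_moves --linear '[[0.03,0.006,0],[0.0187,0.0018,0],[0,0,0],[0,0,0],[0,0,0]]' --angular '[[0,0,0],[0,0,0],[-0.05,0,0],[-0.05,0,-0.017],[0,0,0]]'

```text
t: 6.55
tcp_pos: [601.1, 171.0, 354.4]
tcp_rot: [0.627, 0.777, 0.039, 0.032]
wrist_force: [0.0, -0.2, -2.9]
width: 9.1
```

```bash
python3 - <<'E'
from g import *
p,r=obs()
delta(p,r,target(-70,0,10,0.1))
E
```

```text
t 6.80 std [0.17 0.11 0.03] tcp [601.3  170.72 354.32] tongue bay [-70.02  -0.62  77.3 ] rot(bay) rv [-0.0013 -0.0989 -0.0004] F bay [-0.2  -0.41 -2.74] T [-0.02  0.09 -0.  ] w 8.8
lin tool [ 0.49 -6.84 66.84] ang [-0.0011  0.0014 -0.0004]
```

Emit:
apply_moves --linear '[[0.0005,-0.0018,0.018],[0,-0.0025,0.025],[0,-0.0025,0.024],[0,0,0],[0,0,0]]' --angular '[[0,0,0],[0,0,0],[0,0,0],[0,0,0],[0,0,0]]'

```text
t: 7.3
tcp_pos: [601.4, 171.2, 287.3]
tcp_rot: [0.628, 0.777, 0.038, 0.032]
wrist_force: [0.6, -0.4, -1.8]
width: 8.8
```

```bash
python3 - <<'E'
from g import *
snap("wrist","w6");snap("scene","c6")
p,r=obs()
delta(p,r,target(-70,0,3,0.1))
crop("c6",230,150,400,300,4,"c6c"); snap("side","s6");crop("s6",150,120,300,240,5,"s6c")
E
```

```text
t 7.65 std [0.17 0.03 0.31] tcp [601.7  171.4  288.47] tongue bay [-68.87  -0.    11.12] rot(bay) rv [-1.000e-03 -1.019e-01 -1.000e-04] F bay [ 0.16 -0.21 -2.63] T [-0.02  0.08  0.  ] w 8.9
lin tool [-0.18 -1.58  8.22] ang [ 0.0019  0.001  -0.0001]
```

View pics/w6.png

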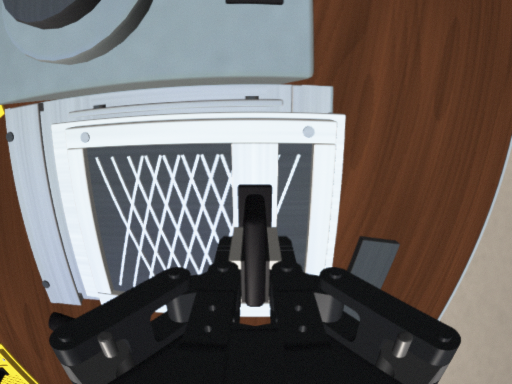

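View pics/s6c.png

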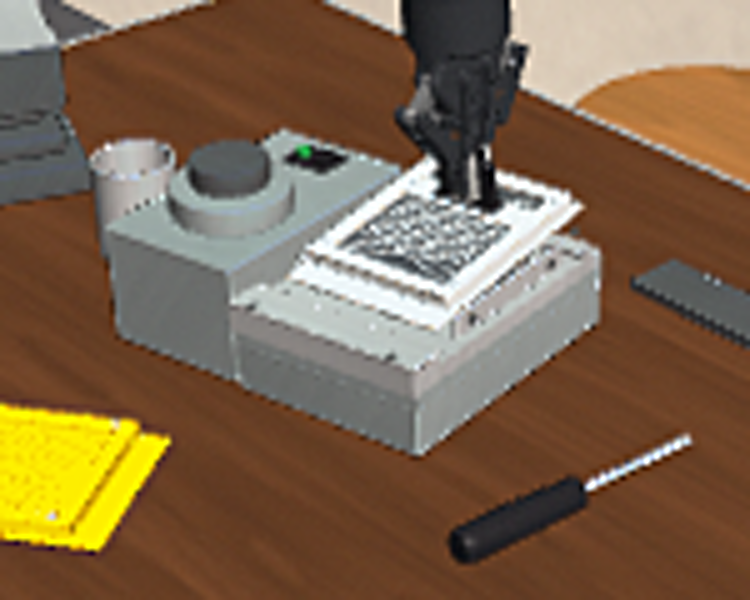

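Emit:
apply_moves --linear '[[0,-0.0003,0.003],[0,-0.0003,0.003],[0,0,0],[0,0,0]]' --angular '[[0,0,0],[0,0,0],[0,0,0],[0,0,0]]'

```text
t: 8.1
tcp_pos: [601.2, 171.3, 280.8]
tcp_rot: [0.628, 0.777, 0.038, 0.032]
wrist_force: [0.1, 0.7, -4.2]
width: 8.9
```

Emit:
apply_moves --linear '[[0,-0.0001,0.001],[0,0,0],[0,0,0]]' --angular '[[0,0,0],[0,0,0],[0,0,0]]'

```text
t: 8.4
tcp_pos: [601.3, 171.3, 280.1]
tcp_rot: [0.628, 0.777, 0.039, 0.032]
wrist_force: [-0.6, 0.2, -2.9]
width: 9.0
```

Emit:
apply_moves --linear '[[0,-0.0001,0.001],[0,0,0],[0,0,0]]' --angular '[[0,0,0],[0,0,0],[0,0,0]]'

```text
t: 8.7
tcp_pos: [601.2, 171.3, 279.0]
tcp_rot: [0.628, 0.777, 0.038, 0.032]
wrist_force: [-0.3, -0.7, -2.8]
width: 8.7
```

Emit:
apply_moves --linear '[[0,-0.0001,0.001],[0,0,0],[0,0,0]]' --angular '[[0,0,0],[0,0,0],[0,0,0]]'

```text
t: 9.0
tcp_pos: [601.2, 171.2, 277.9]
tcp_rot: [0.628, 0.777, 0.038, 0.032]
wrist_force: [-0.3, 0.2, -2.4]
width: 8.6
```

Emit:
apply_moves --linear '[[0,-0.0001,0.001],[0,0,0],[0,0,0]]' --angular '[[0,0,0],[0,0,0],[0,0,0]]'

```text
t: 9.3
tcp_pos: [601.2, 171.2, 276.9]
tcp_rot: [0.628, 0.777, 0.038, 0.032]
wrist_force: [0.6, -0.3, -3.2]
width: 8.6
```

Emit:
apply_moves --linear '[[0,-0.0001,0.001],[0,0,0],[0,0,0]]' --angular '[[0,0,0],[0,0,0],[0,0,0]]'

```text
t: 9.6
tcp_pos: [601.4, 171.2, 276.2]
tcp_rot: [0.628, 0.777, 0.039, 0.032]
wrist_force: [0.0, 0.1, -1.6]
width: 8.6
```

```bash
python3 - <<'E'
from g import *
p,r=obs()
E
```

```text
t 9.85 std [0.01 0.03 0.01] tcp [601.38 171.26 276.21] tongue bay [-69.52  -0.13  -0.98] rot(bay) rv [-1.200e-03 -1.004e-01 -1.000e-04] F bay [ 0.64  0.13 -1.21] T [0.02 0.06 0.02] w 8.7
```

Emit:
apply_moves --linear '[[0,0,0.0005],[0,0,0],[0,0,0]]' --angular '[[0,0,0],[0,0,0],[0,0,0]]'

```text
t: 10.15
tcp_pos: [601.5, 171.3, 275.8]
tcp_rot: [0.628, 0.777, 0.039, 0.032]
wrist_force: [1.5, 0.4, 0.9]
width: 8.7
```

```bash
python3 - <<'E'
from g import *
p,r=obs(4)
E
```

```text
t 10.30 std [0.01 0.01 0.01] tcp [601.49 171.29 275.81] tongue bay [-69.35  -0.12  -1.4 ] rot(bay) rv [-1.200e-03 -1.007e-01 -1.000e-04] F bay [2.1  0.08 1.85] T [-0.    0.01  0.01] w 9.0
```

Emit:
apply_moves --linear '[[0,0.0001,-0.0014],[0,-0.003,-0.0003],[0,-0.003,-0.0003],[0,-0.003,-0.0003],[0,0,0],[0,0,0]]' --angular '[[0,0,0],[0,0,0],[0,0,0],[0,0,0],[0,0,0],[0,0,0]]'

```text
t: 10.9
tcp_pos: [592.2, 169.3, 276.8]
tcp_rot: [0.628, 0.777, 0.038, 0.032]
wrist_force: [0.1, -0.5, -2.8]
width: 8.7
```

```bash
python3 - <<'E'
from g import *
p,r=obs(4)
E
```

```text
t 11.05 std [0.09 0.02 0.03] tcp [592.34 169.33 276.8 ] tongue bay [-78.9   -0.13  -0.3 ] rot(bay) rv [-0.0013 -0.0997  0.    ] F bay [ 0.53 -0.49 -3.55] T [-0.02  0.06  0.  ] w 8.8
```

Emit:
apply_moves --linear '[[0,-0.002,-0.0002],[0,0,0],[0,0,0]]' --angular '[[0,0,0],[0,0,0],[0,0,0]]'

```text
t: 11.35
tcp_pos: [590.4, 168.9, 276.9]
tcp_rot: [0.628, 0.777, 0.038, 0.032]
wrist_force: [0.2, -0.3, -2.5]
width: 9.2
```

Emit:
apply_moves --linear '[[0,-0.002,-0.0002],[0,0,0],[0,0,0]]' --angular '[[0,0,0],[0,0,0],[0,0,0]]'

```text
t: 11.65
tcp_pos: [588.4, 168.5, 276.9]
tcp_rot: [0.628, 0.777, 0.038, 0.032]
wrist_force: [-0.1, -0.5, -2.9]
width: 8.8
```

Emit:
apply_moves --linear '[[0,-0.002,-0.0002],[0,0,0],[0,0,0]]' --angular '[[0,0,0],[0,0,0],[0,0,0]]'

```text
t: 11.95
tcp_pos: [586.5, 168.1, 276.9]
tcp_rot: [0.628, 0.777, 0.038, 0.032]
wrist_force: [0.9, 0.5, -3.4]
width: 8.7
```

Emit:
apply_moves --linear '[[0,-0.002,-0.0002],[0,0,0],[0,0,0]]' --angular '[[0,0,0],[0,0,0],[0,0,0]]'

```text
t: 12.25
tcp_pos: [584.5, 167.7, 276.9]
tcp_rot: [0.628, 0.777, 0.038, 0.032]
wrist_force: [0.3, -0.0, -3.2]
width: 8.6
```

```bash
python3 - <<'E'
from g import *
p,r=obs(4)
E
```

```text
t 12.40 std [0.03 0.01 0.03] tcp [584.56 167.67 276.93] tongue bay [-86.8   -0.11  -0.21] rot(bay) rv [-0.0013 -0.1    -0.    ] F bay [-0.01 -0.15 -3.35] T [ 0.01  0.09 -0.01] w 8.8
```

Emit:
apply_moves --linear '[[0,-0.001,-0.0001],[0,0,0],[0,0,0]]' --angular '[[0,0,0],[0,0,0],[0,0,0]]'

```text
t: 12.7
tcp_pos: [583.5, 167.4, 276.9]
tcp_rot: [0.628, 0.777, 0.038, 0.032]
wrist_force: [-0.9, -0.4, -2.5]
width: 8.5
```

Emit:
apply_moves --linear '[[0,-0.001,-0.0001],[0,0,0],[0,0,0]]' --angular '[[0,0,0],[0,0,0],[0,0,0]]'

```text
t: 13.0
tcp_pos: [582.6, 167.2, 276.9]
tcp_rot: [0.628, 0.777, 0.038, 0.032]
wrist_force: [-1.1, -0.1, -3.6]
width: 8.7
```

Emit:
apply_moves --linear '[[0,-0.001,-0.0001],[0,0,0],[0,0,0]]' --angular '[[0,0,0],[0,0,0],[0,0,0]]'

```text
t: 13.3
tcp_pos: [581.9, 167.2, 277.2]
tcp_rot: [0.627, 0.777, 0.039, 0.032]
wrist_force: [2.1, 0.1, -2.9]
width: 9.0
```

Emit:
apply_moves --linear '[[0,-0.001,-0.0001],[0,0,0],[0,0,0]]' --angular '[[0,0,0],[0,0,0],[0,0,0]]'

```text
t: 13.6
tcp_pos: [581.1, 167.0, 277.4]
tcp_rot: [0.627, 0.777, 0.039, 0.032]
wrist_force: [5.6, 1.9, -2.6]
width: 8.8
```

```bash
python3 - <<'E'
from g import *
p,r=obs(4)
E
```

```text
t 13.75 std [0.01 0.01 0.02] tcp [581.08 167.03 277.42] tongue bay [-8.996e+01  4.000e-02  8.000e-02] rot(bay) rv [-1.000e-03 -1.018e-01  1.000e-04] F bay [ 5.44  0.91 -2.45] T [ 0.15 -1.22  0.05] w 9.0
```

Emit:
apply_moves --linear '[[0,-0.001,0.0002],[0,-0.001,0],[0,-0.001,0],[0,-0.001,0],[0,0,0],[0,0,0]]' --angular '[[0,0,0],[0,0,0],[0,0,0],[0,0,0],[0,0,0],[0,0,0]]'

```text
t: 14.35
tcp_pos: [577.8, 166.3, 277.5]
tcp_rot: [0.627, 0.777, 0.04, 0.033]
wrist_force: [7.6, 2.9, -0.7]
width: 9.2
```

```bash
python3 - <<'E'
from g import *
p,r=obs(4)
E
```

```text
t 14.50 std [0.02 0.01 0.02] tcp [577.8  166.3  277.49] tongue bay [-9.288e+01  5.000e-02 -7.000e-02] rot(bay) rv [-0.0008 -0.104   0.    ] F bay [ 7.99  0.22 -0.97] T [ 0.12 -1.66  0.1 ] w 8.7
```

Emit:
apply_moves --linear '[[0,-0.001,0],[0,-0.001,0],[0,-0.001,0],[0,-0.001,0],[0,0,0],[0,0,0]]' --angular '[[0,0,0],[0,0,0],[0,0,0],[0,0,0],[0,0,0],[0,0,0]]'

```text
t: 15.1
tcp_pos: [574.5, 165.6, 277.7]
tcp_rot: [0.627, 0.777, 0.041, 0.034]
wrist_force: [9.9, 2.5, -0.5]
width: 8.5
```

```bash
python3 - <<'E'
from g import *
p,r=obs(4)
E
```

```text
t 15.25 std [0.01 0.01 0.01] tcp [574.48 165.56 277.7 ] tongue bay [-9.584e+01  6.000e-02 -9.000e-02] rot(bay) rv [-0.0007 -0.1061 -0.    ] F bay [10.2   0.22  0.05] T [ 0.09 -2.13  0.07] w 9.0
```

Emit:
apply_moves --linear '[[0,-0.001,0],[0,-0.001,0],[0,0,0],[0,0,0]]' --angular '[[0,0,0],[0,0,0],[0,0,0],[0,0,0]]'

```text
t: 15.65
tcp_pos: [572.8, 165.2, 277.8]
tcp_rot: [0.627, 0.777, 0.041, 0.034]
wrist_force: [10.9, 3.6, -0.4]
width: 9.1
```

```bash
python3 - <<'E'
from g import *
p,r=obs(4)
E
```

```text
t 15.80 std [0.01 0.03 0.02] tcp [572.82 165.21 277.79] tongue bay [-9.734e+01  9.000e-02 -1.100e-01] rot(bay) rv [-6.000e-04 -1.071e-01 -1.000e-04] F bay [11.58  0.66  0.63] T [ 0.05 -2.39  0.11] w 8.7
```

Emit:
apply_moves --linear '[[0,0.0022,0.0017],[0,0.0026,0.0017],[0,0.0026,0.0017],[0,0.0026,0.0017],[0,0,0],[0,0,0]]' --angular '[[0.0134,0,0],[0.0134,0,0],[0.0134,0,0],[0.0134,0,0],[0,0,0],[0,0,0]]'

```text
t: 16.4
tcp_pos: [583.2, 167.5, 271.6]
tcp_rot: [0.628, 0.778, 0.02, 0.017]
wrist_force: [11.2, 3.4, 0.2]
width: 8.8
```

```bash
python3 - <<'E'
from g import *
p,r=obs(3)
snap("wrist","w7");snap("scene","c7");snap("side","s7")
crop("w7",0,80,400,320,1.95,"w7c");crop("c7",250,170,370,290,5,"c7c");crop("s7",160,130,290,230,6,"s7c")
E
```

```text
t 16.50 std [0.02 0.03 0.03] tcp [583.17 167.44 271.6 ] tongue bay [-97.77   0.1   -0.21] rot(bay) rv [-0.0006 -0.0533 -0.0001] F bay [10.94  0.39 -0.04] T [ 0.09 -2.47  0.1 ] w 8.7
```

View pics/w7c.png

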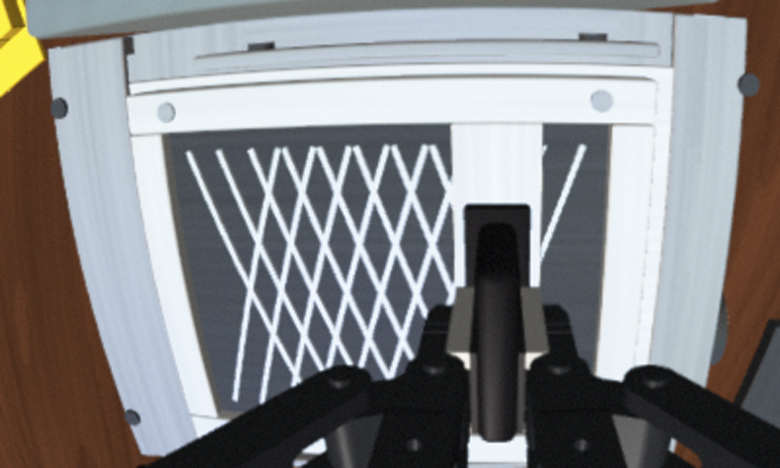

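View pics/c7c.png

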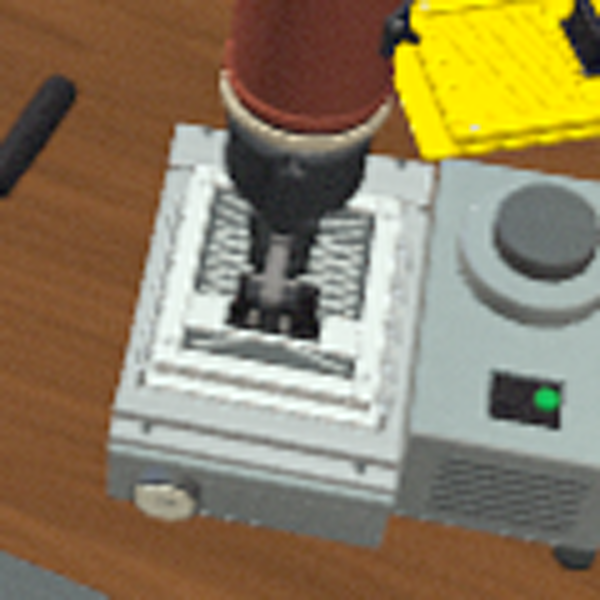

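View pics/s7c.png

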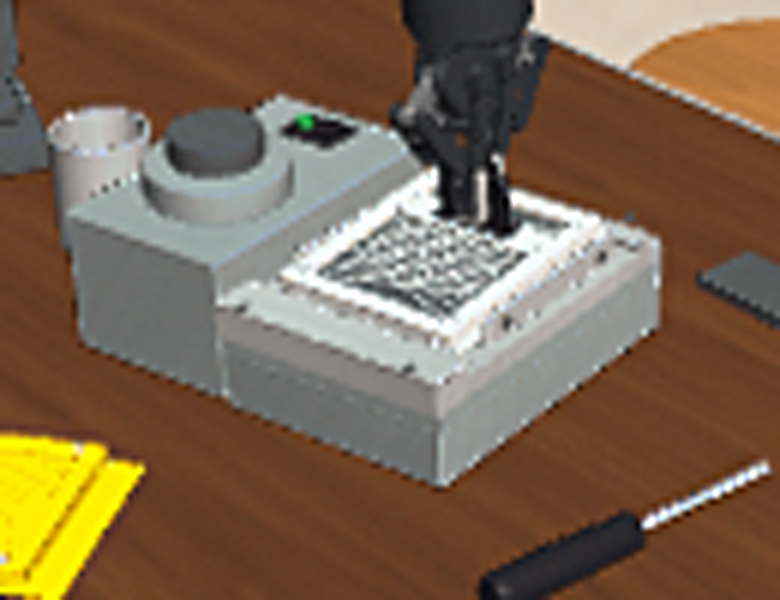

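Wrist view: the tongue is hooked on the left and the free edge at crop x≈672 sits just short of the lip tip at x≈675, so clearance is under 1 mm. I'll push a little deeper before swinging down further.

Emit:
apply_moves --linear '[[0,-0.0008,0],[0,0,0],[0,0,0]]' --angular '[[0,0,0],[0,0,0],[0,0,0]]'

```text
t: 16.95
tcp_pos: [582.4, 167.3, 271.8]
tcp_rot: [0.628, 0.778, 0.021, 0.017]
wrist_force: [11.0, 2.8, -0.4]
width: 9.0
```

```bash
python3 - <<'E'
from g import *
p,r=obs(5)
E
```

```text
t 17.15 std [0.01 0.01 0.02] tcp [582.44 167.26 271.74] tongue bay [-9.841e+01  8.000e-02 -1.300e-01] rot(bay) rv [-0.0006 -0.0538 -0.0001] F bay [12.2   0.57 -0.16] T [ 0.08 -2.59  0.11] w 8.6
```

Emit:
apply_moves --linear '[[0,0.0026,0.0017],[0,0,0],[0,0,0]]' --angular '[[0.0134,0,0],[0,0,0],[0,0,0]]'

```text
t: 17.45
tcp_pos: [585.1, 167.9, 270.1]
tcp_rot: [0.628, 0.778, 0.015, 0.013]
wrist_force: [11.7, 2.7, -0.1]
width: 8.7
```

```bash
python3 - <<'E'
from g import *
p,r=obs(3)
E
```

```text
t 17.55 std [0.02 0.01 0.01] tcp [585.09 167.84 270.06] tongue bay [-9.843e+01  9.000e-02 -1.800e-01] rot(bay) rv [-0.0006 -0.0403 -0.0002] F bay [11.98  0.16 -0.3 ] T [ 0.07 -2.6   0.08] w 8.9
```

Emit:
apply_moves --linear '[[0,0.0013,0.0009],[0,0,0],[0,0,0]]' --angular '[[0.0067,0,0],[0,0,0],[0,0,0]]'

```text
t: 17.85
tcp_pos: [586.4, 168.1, 269.2]
tcp_rot: [0.628, 0.778, 0.013, 0.011]
wrist_force: [11.6, 3.1, 0.7]
width: 8.7
```

```bash
python3 - <<'E'
from g import *
p,r=obs(3)
E
```

```text
t 17.95 std [0.01 0.01 0.02] tcp [586.37 168.11 269.23] tongue bay [-9.844e+01  9.000e-02 -2.000e-01] rot(bay) rv [-0.0006 -0.0336 -0.0001] F bay [12.36  0.92  0.12] T [ 0.08 -2.57  0.09] w 8.8
```

Emit:
apply_moves --linear '[[0,0.0026,0.0017],[0,0,0],[0,0,0]]' --angular '[[0.0134,0,0],[0,0,0],[0,0,0]]'

```text
t: 18.25
tcp_pos: [589.0, 168.7, 267.5]
tcp_rot: [0.628, 0.778, 0.008, 0.007]
wrist_force: [12.3, 3.6, -0.5]
width: 8.5
```

```bash
python3 - <<'E'
from g import *
p,r=obs(3)
E
```

```text
t 18.35 std [0.02 0.01 0.02] tcp [588.97 168.67 267.53] tongue bay [-9.847e+01  9.000e-02 -2.300e-01] rot(bay) rv [-0.0006 -0.0201 -0.0002] F bay [12.41  0.45 -0.9 ] T [ 0.13 -2.6   0.13] w 8.3
```

Emit:
apply_moves --linear '[[0,0.0026,0.0017],[0,0,0],[0,0,0]]' --angular '[[0.0134,0,0],[0,0,0],[0,0,0]]'

```text
t: 18.65
tcp_pos: [591.5, 169.2, 265.8]
tcp_rot: [0.628, 0.778, 0.002, 0.002]
wrist_force: [11.6, 3.2, -0.3]
width: 8.9
```

```bash
python3 - <<'E'
from g import *
p,r=obs(3)
snap("wrist","w8");crop("w8",0,80,400,320,1.95,"w8c");snap("scene","c8");crop("c8",250,170,370,290,5,"c8c")
E
```

```text
t 18.75 std [0.01 0.01 0.02] tcp [591.52 169.22 265.83] tongue bay [-9.851e+01  9.000e-02 -2.300e-01] rot(bay) rv [-0.0006 -0.0067 -0.0001] F bay [12.41  0.41 -0.24] T [ 0.13 -2.61  0.13] w 8.8
```

View pics/w8c.png

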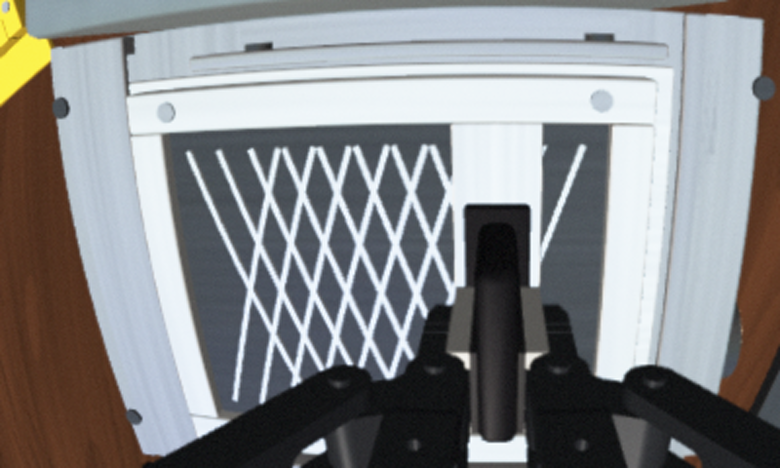

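View pics/c8c.png

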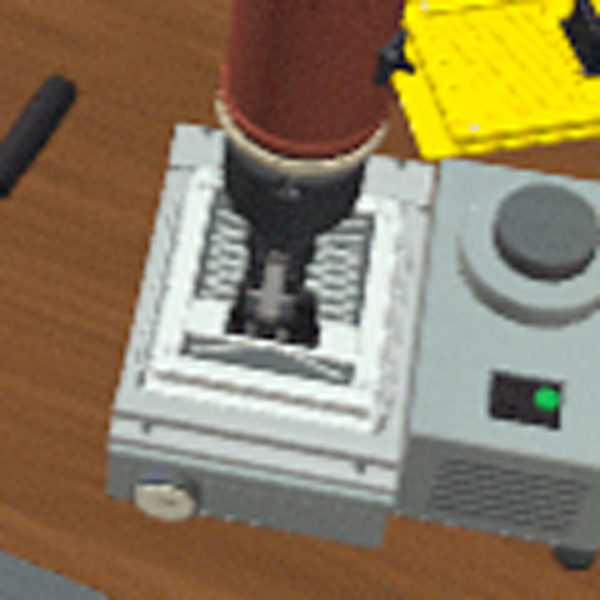

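The free edge is now below and inside the free lip, with a narrow gap at crop (678,70). I'll level it and lower it onto the seat by feel.

Emit:
apply_moves --linear '[[0,0.0013,0.0009],[0,0,0],[0,0,0]]' --angular '[[0.0067,0,0],[0,0,0],[0,0,0]]'

```text
t: 19.15
tcp_pos: [592.8, 169.5, 265.0]
tcp_rot: [0.628, 0.778, -0.0, 0.0]
wrist_force: [11.1, 3.0, -0.6]
width: 8.7
```

Emit:
apply_moves --linear '[[0,0,0.0005],[0,0,0],[0,0,0]]' --angular '[[0,0,0],[0,0,0],[0,0,0]]'

```text
t: 19.45
tcp_pos: [592.8, 169.5, 264.7]
tcp_rot: [0.628, 0.778, -0.0, 0.0]
wrist_force: [10.8, 2.8, 0.3]
width: 8.5
```

```bash
python3 - <<'E'
from g import *
p,r=obs(5)
E
```

```text
t 19.65 std [0.01 0.02 0.01] tcp [592.8  169.48 264.66] tongue bay [-9.845e+01  9.000e-02 -5.700e-01] rot(bay) rv [-0.0006 -0.0003 -0.0002] F bay [11.7   0.74  0.49] T [ 0.13 -2.44  0.1 ] w 8.5
```

Emit:
apply_moves --linear '[[0,0.001,0],[0,0.001,0],[0,0.001,0],[0,0.001,0],[0,0,0],[0,0,0]]' --angular '[[0,0,0],[0,0,0],[0,0,0],[0,0,0],[0,0,0],[0,0,0]]'

```text
t: 20.25
tcp_pos: [596.3, 170.3, 264.5]
tcp_rot: [0.628, 0.778, -0.001, -0.0]
wrist_force: [9.9, 2.8, 3.1]
width: 8.7
```

```bash
python3 - <<'E'
from g import *
p,r=obs(5)
E
```

```text
t 20.45 std [0.01 0.02 0.01] tcp [596.3  170.32 264.53] tongue bay [-95.11   0.16  -0.54] rot(bay) rv [-0.0006  0.0011 -0.0001] F bay [9.31 0.53 3.06] T [ 0.16 -1.84  0.15] w 8.7
```

Emit:
apply_moves --linear '[[0,0.001,0],[0,0.0006,0],[0,0.0006,0],[0,0,0],[0,0,0]]' --angular '[[-0.001,0,0],[-0.001,0,0],[-0.001,0,0],[0,0,0],[0,0,0]]'

```text
t: 20.95
tcp_pos: [598.1, 170.7, 264.5]
tcp_rot: [0.628, 0.778, 0.0, 0.0]
wrist_force: [6.2, 2.1, 4.2]
width: 8.8
```

```bash
python3 - <<'E'
from g import *
p,r=obs(5)
E
```

```text
t 21.15 std [0.01 0.01 0.01] tcp [598.07 170.71 264.46] tongue bay [-92.95   0.14  -0.84] rot(bay) rv [-0.0007 -0.0007 -0.0001] F bay [6.36 0.42 4.55] T [ 0.16 -1.28  0.12] w 8.9
```

Emit:
apply_moves --linear '[[0,0.001,-0.0002],[0,0.001,0],[0,0,0],[0,0,0]]' --angular '[[0,0,0],[0,0,0],[0,0,0],[0,0,0]]'

```text
t: 21.55
tcp_pos: [599.6, 171.1, 264.5]
tcp_rot: [0.628, 0.778, -0.001, 0.0]
wrist_force: [2.7, 1.3, 6.0]
width: 8.7
```

```bash
python3 - <<'E'
from g import *
p,r=obs(4)
E
```

```text
t 21.70 std [0.01 0.02 0.01] tcp [599.63 171.05 264.47] tongue bay [-91.63   0.13  -0.65] rot(bay) rv [-0.0008  0.0007 -0.    ] F bay [3.46 0.51 6.18] T [ 0.15 -0.78  0.12] w 8.9
```

Emit:
apply_moves --linear '[[0,0.001,0],[0,0,0],[0,0,0]]' --angular '[[0,0,0],[0,0,0],[0,0,0]]'

```text
t: 22.0
tcp_pos: [600.4, 171.2, 264.4]
tcp_rot: [0.628, 0.778, -0.001, -0.0]
wrist_force: [1.7, 0.2, 8.1]
width: 9.1
```

```bash
python3 - <<'E'
from g import *
p,r=obs(4)
E
```

```text
t 22.15 std [0.01 0.01 0.01] tcp [600.37 171.24 264.43] tongue bay [-91.01   0.14  -0.59] rot(bay) rv [-0.0008  0.0014  0.    ] F bay [ 1.84 -0.17  7.64] T [ 0.16 -0.45  0.15] w 8.9
```

Emit:
apply_moves --linear '[[0,-0.0002,-0.0006],[0,0.0003,0],[0,0,0],[0,0,0]]' --angular '[[-0.002,0,0],[0,0,0],[0,0,0],[0,0,0]]'

```text
t: 22.55
tcp_pos: [600.3, 171.2, 264.4]
tcp_rot: [0.628, 0.778, -0.0, 0.0]
wrist_force: [1.9, 1.0, 6.6]
width: 9.0
```

```bash
python3 - <<'E'
from g import *
p,r=obs(4)
snap("wrist","w9");crop("w9",0,80,400,320,1.95,"w9c")
E
```

```text
t 22.70 std [0.01 0.01 0.01] tcp [600.26 171.2  264.46] tongue bay [-90.9    0.12  -0.71] rot(bay) rv [-0.0009  0.0003  0.    ] F bay [2.55 0.49 7.32] T [ 0.21 -0.55  0.12] w 8.8
```

View pics/w9c.png

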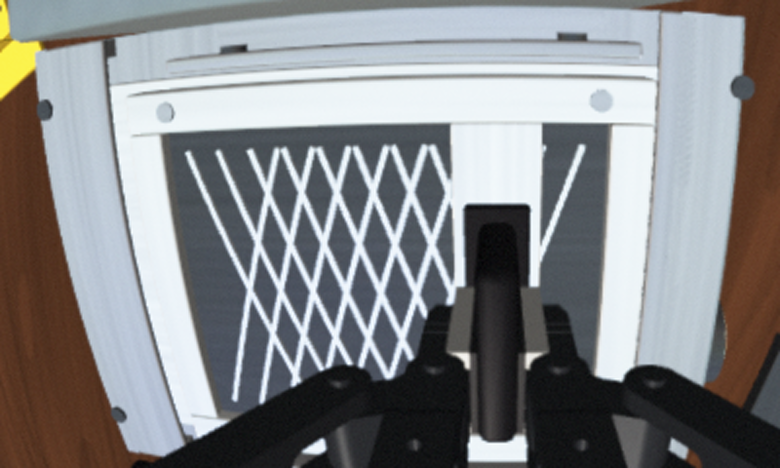

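The flange's free end now lies under the free lip (crop x≈655). I'll relieve the downward load, then open.

Emit:
apply_moves --linear '[[0,0,-0.0008],[0,0,0],[0,0,0]]' --angular '[[0,0,0],[0,0,0],[0,0,0]]'

```text
t: 23.05
tcp_pos: [600.3, 171.1, 264.5]
tcp_rot: [0.628, 0.778, -0.001, 0.0]
wrist_force: [5.1, 1.0, 2.1]
width: 9.2
```

```bash
python3 - <<'E'
from g import *
p,r=obs(4)
E
```

```text
t 23.20 std [0.01 0.02 0.02] tcp [600.26 171.1  264.47] tongue bay [-9.101e+01  1.000e-02 -6.400e-01] rot(bay) rv [-0.001   0.0007 -0.0001] F bay [5.34 0.32 1.67] T [ 0.2  -1.21  0.11] w 8.9
```

Emit:
apply_moves --linear '[[0,0.001,0],[0,0,0],[0,0,0]]' --angular '[[-0.001,0,0],[0,0,0],[0,0,0]]'

```text
t: 23.5
tcp_pos: [600.7, 171.2, 264.4]
tcp_rot: [0.628, 0.778, -0.001, -0.0]
wrist_force: [1.6, -1.1, 6.2]
width: 8.7
```

```bash
python3 - <<'E'
from g import *
p,r=obs(4)
E
```

```text
t 23.65 std [0.   0.02 0.01] tcp [600.66 171.21 264.45] tongue bay [-9.078e+01 -1.000e-02 -5.300e-01] rot(bay) rv [-0.0012  0.0017 -0.0001] F bay [0.98 0.31 5.56] T [ 0.17 -0.21  0.11] w 8.6
```

Seated against the stop with low force. Opening.

Emit:
apply_moves --linear '[[0,0,0],[0,0,0],[0,0,0],[0,0,0],[0,0,0],[0,0,0]]' --angular '[[0,0,0],[0,0,0],[0,0,0],[0,0,0],[0,0,0],[0,0,0]]' --fingers -1

```text
t: 24.25
tcp_pos: [600.8, 171.1, 264.0]
tcp_rot: [0.628, 0.778, -0.001, 0.0]
wrist_force: [1.0, 0.8, 0.9]
width: 85.7
```

Emit:
apply_moves --linear '[[0,0,-0.02],[0,0,-0.03],[0,0,-0.04],[0,0,-0.03],[-0.02,0,0],[-0.03,0,0],[0,0,0],[0,0,0]]' --angular '[[0,0,0],[0,0,0],[0,0,0],[0,0,0],[0,0,0],[0,0,0],[0,0,0],[0,0,0]]'

```text
t: 25.05
tcp_pos: [611.5, 121.7, 384.1]
tcp_rot: [0.629, 0.777, -0.001, 0.0]
wrist_force: [0.4, 0.6, -0.7]
width: 85.5
```

```bash
python3 - <<'E'
from h import *
for n in("wrist","scene","side"): im,c,o=snap(n,n[0]+"10")
print(o["t"],o["tcp_pos"],o["wrist_force"],o["width"])
crop("s10",160,130,290,230,6,"s10c");crop("w10",60,0,420,260,2.1,"w10c");crop("s10",0,0,512,384,1,"s10f")
E
```

```text
25.15 [611.21020302 123.41145025 384.00479047] [ 0.00501746  0.82827275 -0.14098325] 85.38962558274496
```

View pics/w10c.png

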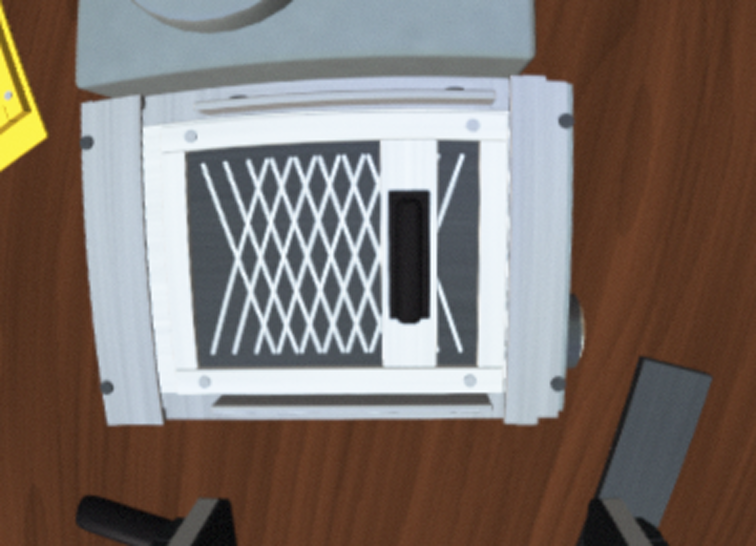

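View pics/s10c.png

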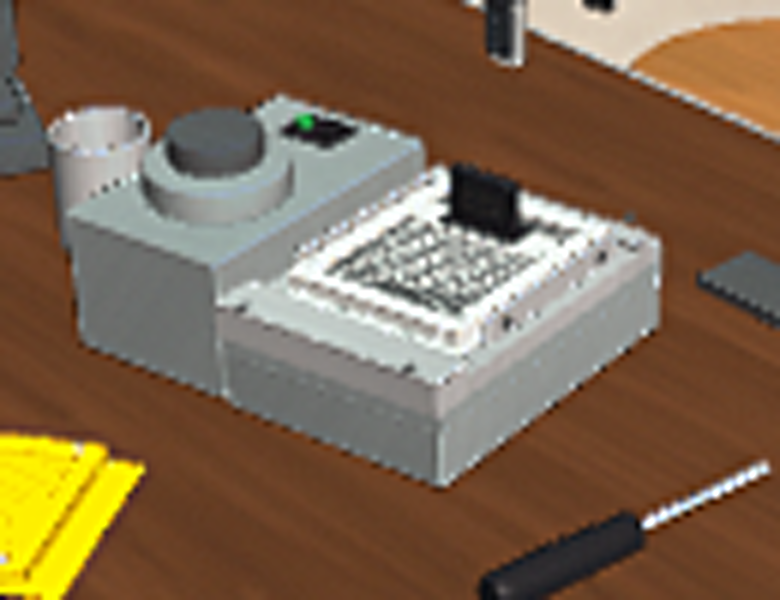

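The wrist view shows the cassette flat, its left tongue under the hook lip and its right edge under the free lip. The gripper is clear and the bystanders look unmoved. Handing in.

```bash
python3 -c "
from cell import job_done; print(job_done())"
```

```text
the job is handed in; nothing more can be done
None
```

I fitted the cassette in the bay and handed the job in at about 25 s of the 67 s allowed. No verdict is reported.

**How it went:**
- I gripped the silver cassette by its fin.
- With it tilted about 0.10 rad, I touched the tongue down on the seat to find the seat height.
- I slid the tongue under the hook lip and pushed the strip in to about 12 N, almost hard up.
- I swung the other end down past the free lip. No vertical force bump showed as it passed.
- I let it slide back to the stop face and opened the gripper.

**Last checks:**
- **Position and tilt:** by tool pose just before release, the tilt was about 0.002 rad. The cassette's origin was within about 1 mm of the bay centre I had measured by camera, which includes the tray's offset.
- **Forces:** the readings I took never showed more than about 13 N at the wrist.
- **Fit:** the last wrist picture shows both ends under their lips.
- **Released and clear:** after the gripper opened, the wrist force was about zero and the fingers were clear.
- **Bystanders:** those visible in the last pictures looked unmoved. I did not measure them.

**Small disagreement:** the seat touched about 0.9 mm lower than I expected, and the spring strip about 0.6 mm further in. Both are within the tray's play, and I worked from the felt values. Nothing failed.

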